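# Start and run down a centrifuge rotor's hold-down nut

### The arm

A 6-joint arm with a two-finger parallel gripper is mounted at the origin on a cart in front of the work surface, level with it; the furniture and walls round the work are solid. World frame = base frame: x ahead of the robot, y to its left, z up, the work surface at z = 0. Lengths are in mm, angles in rad, forces in N, time in s.
With the tool pointing down it reaches from about 350 to 775 mm from the base axis. Payload 7.3 kg.
Tool frame: the origin (TCP) lies at the very end of the fingers, on their centre line; the grasp point (between the pads) lies 19 mm behind it; z points along the fingers, y is the line along which they close (so a half turn about z gives the same grasp; the last joint's range is limited). The gripper opens to 92 mm and grips with 3 to 60 N. Pads are 19 mm wide; open, the fingers measure 130 mm over their backs; the gripper's body (75 mm by 190 mm) begins 47 mm behind the grasp point.
Start: joints at [-1.458, 0.342, 1.524, -0, 1.275, -0.146], TCP at [134.38, -507.53, 226.741] pointing down, gripper open.
Joint ranges: [-2.53, 2.53], [-0.77, 2.02], [0.04, 2.7], [-1, 4.14], [0.28, 2.66], [-3.11, 3.11]. Speed limits (rad/s): [2.57, 2.57, 3.14, 3.14, 3.14, 3.14].

### API

Orientations are given as [roll, pitch, yaw] about the fixed x, y, z axes, in that order (R = Rz(yaw) Ry(pitch) Rx(roll)).
In Python, from plant import get_obs, vision, workorder gives the robot as it stands.
- The arm moves only by the shell command python3 -m pendant 'ROWS' [OPENING]. ROWS is a JSON object of lists of equal length, an entry for each row: "dp": the shift along the tool's x, y, z in m, a list of three; "rotation": the turn, a rotation vector about the tool's x, y, z in rad, a list of three. A call has 1 to 8 rows; each row is the pose to reach, as a shift and turn from the pose commanded when the call began, along the tool's axes at that moment; what a row does not reach only later rows make up. A row lasts 1/8 s, in which the tool goes at most 62.5 mm and 10.7 degrees, less where a joint would pass 70% of its speed; a pose out of reach is approached as far as the arm can. A call with a gripper value outside its range is refused whole. OPENING is the finger opening in m, from 0 to 0.0918, set as the call begins (- or left out, the last holds). The fingers move at their own pace and stop on an object; the grip force is fixed at half the most. Time passes only in rows, so rows that repeat a pose let the fingers close. It gives the time, the measured TCP pose, the force, the opening and the grip force at its end, in the units of the state.
- get_obs(): the state, without advancing time (a new reading comes with each control period).
- vision.capture(name): name is "side" or "top"; returns a dict with "pixels" (384x512x3 uint8, red, green, blue), "vfov" (degrees; the focal length in pixels is half the picture's height over the tangent of half this angle, whatever the lens; pixels are square), "cx", "cy" (the principal point, pixels), "pose" (4x4, takes a point from camera to world coordinates). Camera axes: x right, y up, looking along -z (the intrinsics and any distortion apply to the point x, -y, -z); pixel columns grow to the right and rows downward; lengths in mm; the calibration is good to about 2 mm. A picture is of the moment at which its call begins. There is no depth.
- workorder.close_job(): hands the job in; it is judged then, once.
The state is a dict: "time": time; "joint_positions": joint angles; "dq": joint speeds; "tau": joint torques, N m; "tool_pos": TCP position; "tcp_rot": TCP orientation; "contact_force": force on the tool from outside, world axes, zero at the start; "moment": the same for the moment, N m; "grip_width": finger opening in mm; "finger_force": force on a finger pad.
Only numpy, scipy, OpenCV 4.12 (cv2) and the standard library are available. Lean on these libraries where they do the work, as an engineer would, in place of code of your own. Each camera call takes 0.05 s, during which the arm holds its last target. There are 200 camera calls.

### The job

Secure the rotor in the open centrifuge with its winged hold-down nut: set the nut level on the end of the spindle, turn it gently backward (anticlockwise from above) until you feel it drop into the thread start, then run it forward (clockwise) until it sits flat on the rotor hub and is hand-tight. Do not force the nut forward before it has dropped and do not overtighten it; let go of it at the end and leave the other things on the bench where they are.

Things in the scene. Friction and masses are not known exactly. Their poses are not given: they have to be found in the camera images.
- centrifuge: Open bench microcentrifuge, fixed: round white housing 212 mm across, rim 98 mm above the bench, grey control panel at its front (-x), lid standing open at its back (+x), leaning away, up to 0.3 m high and 100 mm or more behind the spindle. Origin: on the bench, under the spindle axis; z up. The upright steel spindle in its middle is braked and does not turn.
- rotor: Aluminium rotor, 150 mm across, seated on the spindle, fixed; six capped microtubes in it, all lower than its hub. Origin: centre of its flat hub face (54 mm across), on the spindle axis, 80 mm above the bench; z up.
- hub_face (a point): Centre of the rotor's flat hub face, on the spindle axis; the nut's flange must end flat on it. From the drop the nut takes about 1.3 to 1.8 rad forward (clockwise from above), sinking 17 mm a turn, until it touches the face, 0.6 to 0.9 rad more to take up the thread's play; then each 0.1 rad adds about 7 N of clamping. Hand-tight: 8 to 20 N, a moment of 0.12 to 0.28 N m.
- spindle_end (a point): On the spindle axis at its flat end land (28 mm across), 17.5 mm above the hub face. On the land: a nose 19 mm across tapering to 9 mm, 9 mm high, and two stop shoulders 3 mm high. Thread below: right-handed, two-start, lead 17 mm, axial play 1.5 mm, repeats every half turn. Its two starts are slots in the land; their angle is not measured and differs each time.
- nut: Winged hold-down nut, 0.14 to 0.24 kg, loose, upright on the bench: fluted aluminium hub 41 mm across, top at 31 mm, flange 48 mm across below, bore 30 mm across and 28 mm deep with a flared mouth; blue wing bar on top. Origin: centre of its underside; z up; x along the wings; a half turn looks the same.
- nut_grip (a point): Centre of the nut's wing bar, on its axis, 40.5 mm above the underside. The bar is 66 mm long along x, 21 mm high (30 to 51 mm above the underside), 11 mm thick along y and flat for its middle 34 mm: pinch it there, or embrace it loosely to turn the nut and let it sink by its weight.
- nut_lugs (a point): On the nut's axis, 8 mm above its underside, level with its two thread lugs, which stick inward on the line of the wings (x). Set on with wings along the centrifuge's x, they stand on the end land (underside 11.5 mm above the hub face) and drop 6 to 8 mm after 0.3 to 1.9 rad backward (anticlockwise); a shoulder then stops it. Turned forward first, they butt on a shoulder.
- beaker: Glass beaker, 72 mm across, 95 mm high, loose bystander; origin centre of its foot. Farther left, round x 0.61, y -0.08, stands a fixed pipette stand over 0.3 m high, 130 mm across: pass in front of it.
- label_roll: Roll of white labels lying flat, 66 mm across, 24 mm high, loose bystander; origin centre of its underside.
- bottle_blue: White bottle with blue cap, 61 mm across, 130 mm high, loose bystander; origin centre of its foot.
- sample_cup: Cup with red screw lid, 64 mm across, 72 mm high, loose bystander; origin centre of its foot.
- bottle_amber: Amber bottle with black cap, 73 mm across, 155 mm high, loose bystander; origin centre of its foot.
There are look-alikes about, which are no part of the job. What is shaped like the nut but green is not meant.

How it is judged:
By the outcome, as a careful person would: the job done as asked, in the order asked, and still so for the second after the job is handed in, with the robot touching nothing.
It also fails if it takes over 69 s, if anything falls off the work surface, if the arm or the gripper's body presses on something with over 40 N, if the wrist force passes 120 N, or if a joint passes its speed limit or range.

## Working session

There is one attempt and no reset: what is moved stays moved. The work goes in short steps, Python scripts to look and compute and a shell command to move; the robot and the scene stay as the last step left them, time stands still between calls to the robot, and variables do not carry over. Pictures are saved under pics/ and viewed, at most 10 in all, crops included, and the job is handed in when it is done.

```bash
ls; mkdir -p pics
python3 - <<'E'
from plant import get_obs, vision, workorder
import cv2,numpy as np
o=get_obs();print(o)
for n in("top","side"):
    c=vision.capture(n);print(n,{k:(v if k!='pixels' else v.shape) for k,v in c.items()})
    cv2.imwrite(f"pics/{n}0.png",c["pixels"][:,:,::-1])
E
```

```text
pics
{'time': 0.0, 'joint_positions': array([-1.45800994e+00,  3.42763011e-01,  1.52502044e+00,  5.02481025e-07,
        1.27541720e+00, -1.46005295e-01]), 'dq': array([-3.42997866e-04,  2.45637052e-04, -4.89505642e-04,  6.24792868e-04,
        1.41337042e-04,  4.57770273e-05]), 'tau': array([-1.96921355e-03, -4.31250679e+01, -2.44222748e+01,  7.15678465e-02,
        5.58438292e-02, -1.33903059e-04]), 'tool_pos': array([ 134.32592976, -507.0957716 ,  226.02287249]), 'tcp_rot': array([-3.14000184e+00, -2.34417409e-04,  2.58791345e-01]), 'contact_force': array([-0.58986893, -0.2908009 , -0.61993127]), 'moment': array([-0.00610139, -0.01119302, -0.02460504]), 'finger_force': 0.0, 'grip_width': 91.87947382843512}
top {'pixels': (384, 512, 3), 'vfov': 49.6701275885705, 'cx': 254.6966071010273, 'cy': 186.79857728743565, 'pose': array([[-1.73630914e-02,  9.99021829e-01, -4.06682700e-02,
         4.47626359e+02],
       [-9.99763133e-01, -1.68133970e-02,  1.38198183e-02,
        -9.93465220e+01],
       [ 1.31225284e-02,  4.08985918e-02,  9.99077126e-01,
         1.16951925e+03],
       [ 0.00000000e+00,  0.00000000e+00,  0.00000000e+00,
         1.00000000e+00]])}
side {'pixels': (384, 512, 3), 'vfov': 52.00369737433912, 'cx': 256.4055552109477, 'cy': 183.7762392840793, 'pose': array([[-9.71459679e-01,  1.21293890e-01, -2.03847698e-01,
         2.96165647e+02],
       [-2.36819382e-01, -4.46979735e-01,  8.62627206e-01,
         7.88419774e+02],
       [ 1.35156194e-02,  8.86282635e-01,  4.62947534e-01,
         5.76756709e+02],
       [ 0.00000000e+00,  0.00000000e+00,  0.00000000e+00,
         1.00000000e+00]])}
```

View pics/top0.png

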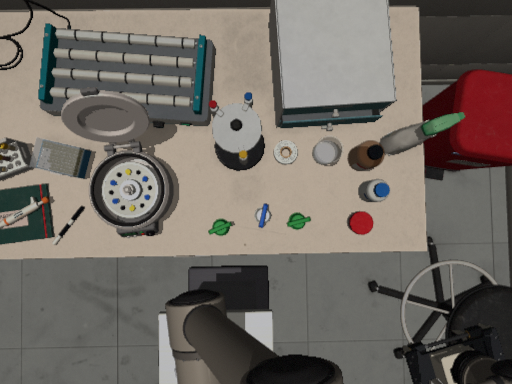

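View pics/side0.png

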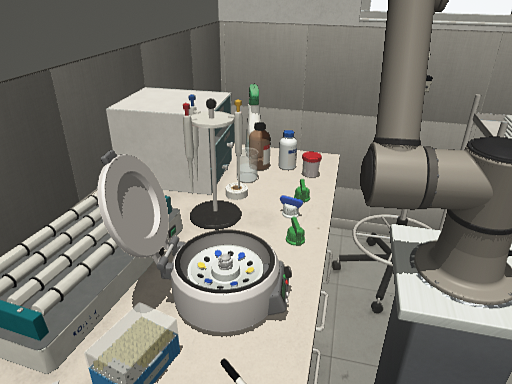

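Top view: the blue-winged nut is at about (263,215) between two green look-alikes, at (221,227) and (299,221). The spindle is at about (130,190). In the side view the nut is at (290,206) and the spindle at (226,260). Next I'll measure both.

```bash
cat > h.py <<'E'
import numpy as np, cv2
from plant import get_obs, vision
def ray(c,u,v):
    f=c["pixels"].shape[0]/2/np.tan(np.radians(c["vfov"])/2)
    d=np.array([(u-c["cx"])/f,-(v-c["cy"])/f,-1.]); P=c["pose"]
    return P[:3,3],P[:3,:3]@d
def onz(c,u,v,z):
    o,d=ray(c,u,v); return (o+d*(z-o[2])/d[2])
def proj(c,p):
    P=c["pose"]; q=P[:3,:3].T@(np.array(p)-P[:3,3]); f=c["pixels"].shape[0]/2/np.tan(np.radians(c["vfov"])/2)
    return c["cx"]-f*q[0]/q[2], c["cy"]+f*q[1]/q[2]
def tri(a,b):
    (o1,d1),(o2,d2)=a,b
    d1=d1/np.linalg.norm(d1);d2=d2/np.linalg.norm(d2)
    s=np.linalg.lstsq(np.c_[d1,-d2],o2-o1,rcond=None)[0]
    p,q=o1+s[0]*d1,o2+s[1]*d2
    return (p+q)/2,np.linalg.norm(p-q)
def blue(c,box):
    u0,v0,u1,v1=box
    h=cv2.cvtColor(c["pixels"],cv2.COLOR_RGB2HSV)
    m=np.zeros(h.shape[:2],np.uint8); m[v0:v1,u0:u1]=cv2.inRange(h,(105,120,40),(130,255,255))[v0:v1,u0:u1]
    n,l,s,ce=cv2.connectedComponentsWithStats(m)
    k=1+np.argmax(s[1:,4]); v,u=np.nonzero(l==k)
    return ce[k],s[k],np.c_[u,v]
E
python3 - <<'E'
from h import *
t=vision.capture("top");s=vision.capture("side")
ct,st,pt=blue(t,(240,190,285,240));cs,ss,ps=blue(s,(270,180,315,230))
print(ct,st,cs,ss)
print("top@51",onz(t,*ct,49),"tri",tri(ray(t,*ct),ray(s,*cs)))
w=np.array([onz(t,u,v,51)[:2] for u,v in pt]);x=w-w.mean(0)
d=np.linalg.svd(x)[2][0];print("yaw",np.arctan2(d[1],d[0]),"ext",np.ptp(x@d),np.ptp(x@[-d[1],d[0]]))
a=t["pixels"][140:240,80:180,::-1];b=s["pixels"][220:300,170:280,::-1]
cv2.imwrite("pics/c1.png",np.hstack([cv2.resize(a,(400,400),interpolation=cv2.INTER_NEAREST),cv2.copyMakeBorder(cv2.resize(b,(400,291),interpolation=cv2.INTER_NEAREST),0,109,0,0,cv2.BORDER_CONSTANT)]))
E
```

```text
[262.97674419 215.22093023] [259 204   9  23  86] [291.0621118  200.86956522] [280 196  23  12 161]
top@51 [ 416.16586173 -135.84119771   49.        ] tri (array([ 416.52932194, -135.99482747,   41.64287991]), np.float64(1.1523336078312685))
yaw 2.8957735030733294 ext 61.841827092061145 10.482233349339579
```

View pics/c1.png

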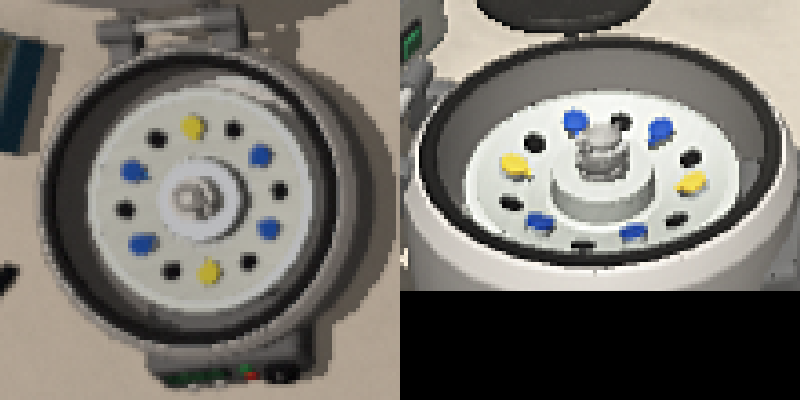

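The crop shows the hub ring centred at about crop (200,198), with the spindle nose on it. The hinge is at the top around crop (172,30) and the panel at the bottom around (230,372). I'll fit the circles and get the housing yaw.

Run:
```python
from h import *
t=vision.capture("top");s=vision.capture("side")
def big(c,box,lo,z):
    u0,v0,u1,v1=box
    g=c["pixels"].min(2)[v0:v1,u0:u1]; m=(g>lo).astype(np.uint8)
    cs,_=cv2.findContours(m,cv2.RETR_EXTERNAL,cv2.CHAIN_APPROX_NONE)
    k=max(cs,key=cv2.contourArea)
    w=np.array([onz(c,u+u0,v+v0,z)[:2] for u,v in k[:,0]]).astype(np.float32)
    (cc,r)=cv2.minEnclosingCircle(w)
    A=np.c_[w,np.ones(len(w))];q=np.linalg.lstsq(A,(w**2).sum(1),rcond=None)[0]
    print(lo,"minenc",cc,r,"lsq",q[:2]/2,np.sqrt(q[2]+(q[:2]**2).sum()/4),len(w))
for lo in(190,205,220,230,240): big(t,(113,173,147,207),lo,80)
g=t["pixels"].min(2);print(g[189,115:146]);print(g[172:206,130])
# nose in side view & top
for uv in[(130,189.5)]: print(onz(t,*uv,80))
for uv in[(127.3,189.5)]: print("nose",onz(t,*uv,106.5))
print("side nose",onz(s,170+200/400*110,220+128/400*110,106.5))
h=onz(t,80+172/4,140+30/4,98);h1=onz(t,80+100/4,140+34/4,98);h2=onz(t,80+245/4,140+27/4,98)
p1=onz(t,80+152/4,140+380/4,40);p2=onz(t,80+305/4,140+372/4,40)
print(h,h1,h2,p1,p2)
```

```text
Traceback (most recent call last):
ValueError: max() iterable argument is empty
```

Run:
```python
from h import *
t=vision.capture("top");s=vision.capture("side")
g=t["pixels"].astype(int)
print(g[189,112:148,2].tolist());print(g[189,112:148,0].tolist());print(g[170:208,130,2].tolist());print(g[170:208,130,0].tolist())
print("nose",onz(t,127.3,189.5,106.5),"hub",onz(t,130,189.5,80))
print("side nose",onz(s,170+200/400*110,220+128/400*110,106.5))
for a in[(172,30,98),(100,34,98),(245,27,98),(152,380,40),(305,372,40)]: print(onz(t,80+a[0]/4,140+a[1]/4,a[2])[:2])
```

```text
[159, 163, 163, 162, 163, 162, 163, 178, 187, 189, 175, 146, 131, 160, 171, 171, 114, 105, 91, 110, 163, 90, 67, 88, 175, 189, 189, 173, 89, 46, 73, 151, 166, 166, 166, 167]
[171, 175, 175, 174, 174, 174, 174, 181, 184, 186, 185, 156, 141, 174, 185, 186, 124, 115, 99, 116, 176, 99, 73, 94, 173, 186, 186, 172, 91, 50, 80, 163, 178, 179, 180, 179]
[52, 46, 64, 76, 82, 143, 159, 162, 170, 157, 179, 190, 188, 188, 134, 151, 162, 108, 78, 91, 103, 90, 61, 67, 81, 165, 189, 189, 190, 189, 140, 159, 164, 161, 160, 160, 120, 70]
[100, 134, 136, 110, 103, 155, 170, 174, 178, 163, 178, 187, 184, 185, 137, 165, 174, 115, 86, 99, 113, 97, 67, 74, 88, 164, 186, 186, 186, 185, 143, 164, 173, 172, 172, 171, 177, 183]
nose [489.46906084 211.38987354 106.5       ] hub [490.39309237 212.09739476  80.        ]
side nose [491.35026774 214.46591997 106.5       ]
[598.60770052 224.41522266]
[596.73382998 270.72100389]
[599.82438024 177.40733397]
[369.55304878 256.4394328 ]
[373.05136291 153.42642404]
```

Run:
```python
from h import *
for n,(u0,v0,u1,v1) in(("top",(112,173,148,207)),("side",(205,240,250,285))):
    c=vision.capture(n);g=c["pixels"].astype(int)[v0:v1,u0:u1]
    m=((g[:,:,2]-g[:,:,0]>=1)&(g.min(2)>170)).astype(np.uint8)
    l=cv2.connectedComponentsWithStats(m);k=1+np.argmax(l[2][1:,4]);m=(l[1]==k)
    v,u=np.nonzero(m)
    hull=cv2.convexHull(np.c_[u,v].astype(np.int32))[:,0]
    w=np.array([onz(c,a+u0,b+v0,80)[:2] for a,b in hull])
    A=np.c_[w,np.ones(len(w))];q=np.linalg.lstsq(A,(w**2).sum(1),rcond=None)[0]
    print(n,len(v),q[:2]/2,np.sqrt(q[2]+(q[:2]**2).sum()/4))
    wp=np.array([onz(c,a+u0,b+v0,80)[:2] for a,b in np.c_[u,v]]);print(wp.min(0),wp.max(0),(wp.min(0)+wp.max(0))/2)
    if n=="side":
        for r in m.astype(int): print(''.join('.#'[i] for i in r))
```

```text
top 159 [490.48708828 214.0741261 ] 25.02722975305005
[465.53318768 188.6181297 ] [515.42951196 238.18821974] [490.48134982 213.40317472]
side 6 [449.5137345  207.72278863] 5.395612419204519
[446.94490026 202.42533607] [452.14237468 212.99641689] [449.54363747 207.71087648]
.............................................
.............................................
.............................................
.............................................
.............................................
.............................................
.............................................
.............................................
.............................................
.............................................
.............................................
.............................................
.............................................
.............................................
.............................................
.............................................
.............................................
...........................................
[... 544 characters left out ...]
.....##...
.............................................
.............................................
.............................................
.............................................
.............................................
.............................................
.............................................
.............................................
.............................................
.............................................
.............................................
.............................................
.............................................
.............................................
.............................................
```

```bash
python3 -m pendant '{"dp":[[0.046,-0.036,0.0],[0.092,-0.072,0.0],[0.138,-0.108,0.0],[0.184,-0.144,0.0],[0.230,-0.180,0.03],[0.276,-0.216,0.05],[0.322,-0.252,0.07],[0.368,-0.2865,0.08]],"rotation":[[0,0,-0.18],[0,0,-0.36],[0,0,-0.54],[0,0,-0.72],[0,0,-0.9],[0,0,-1.08],[0,0,-1.26],[0,0,-1.44]]}' 0.06
python3 -m pendant '{"dp":[[0,0,0],[0,0,0],[0,0,0],[0,0,0],[0,0,0],[0,0,0],[0,0,0],[0,0,0]],"rotation":[[0,0,-0.18],[0,0,-0.36],[0,0,-0.54],[0,0,-0.72],[0,0,-0.9],[0,0,-1.08],[0,0,-1.197],[0,0,-1.197]]}'
python3 -c "
from plant import get_obs;o=get_obs();print(o['joint_positions'],o['contact_force'],o['moment'])"
```

```text
time: 1.5
tool_pos: [417.5, -134.6, 146.0]
tcp_rot: [-3.141, -0.0, 1.705]
contact_force: [0.0, -0.5, 0.5]
grip_width: 60.4
finger_force: 0.0
time: 2.5
tool_pos: [416.9, -136.5, 146.8]
tcp_rot: [-3.141, 0.0, 2.895]
contact_force: [0.5, -0.3, -0.5]
grip_width: 60.2
finger_force: 0.0
[-4.91317930e-01  2.76463512e-01  1.86768746e+00 -9.77530959e-05
  9.97094476e-01 -1.81515920e+00] [ 0.51921624 -0.29518309 -0.53587407] [ 0.05241304 -0.16843327 -0.0018271 ]
```

```bash
python3 -m pendant '{"dp":[[0.0005,0.0005,0.04],[0.0005,0.0005,0.08],[0.0005,0.0005,0.1],[0.0005,0.0005,0.11],[0.0005,0.0005,0.113],[0.0005,0.0005,0.113]],"rotation":[[0,0,0],[0,0,0],[0,0,0],[0,0,0],[0,0,0],[0,0,0]]}' 0.06
python3 -m pendant '{"dp":[[0,0,0],[0,0,0],[0,0,0],[0,0,0]],"rotation":[[0,0,0],[0,0,0],[0,0,0],[0,0,0]]}' 0.0
python3 -m pendant '{"dp":[[0,0,0],[0,0,0]],"rotation":[[0,0,0],[0,0,0]]}'
```

```text
time: 3.25
tool_pos: [416.9, -136.0, 34.2]
tcp_rot: [-3.141, 0.001, 2.895]
contact_force: [0.2, 0.1, -0.1]
grip_width: 60.2
finger_force: 0.0
time: 3.75
tool_pos: [416.5, -135.8, 33.8]
tcp_rot: [-3.141, 0.0, 2.896]
contact_force: [-0.2, -0.2, -0.4]
grip_width: 24.7
finger_force: 0.0
time: 4.0
tool_pos: [416.4, -135.8, 33.7]
tcp_rot: [-3.141, -0.0, 2.896]
contact_force: [0.3, -1.4, -0.1]
grip_width: 10.7
finger_force: 30.0
```

```bash
python3 -m pendant '{"dp":[[0,0,-0.03],[0,0,-0.08],[0,0,-0.12],[0,0,-0.15],[0,0,-0.15]],"rotation":[[0,0,0],[0,0,0],[0,0,0],[0,0,0],[0,0,0]]}'
python3 -m pendant '{"dp":[[0,0.03,0],[0,0.08,0],[0,0.13,0],[0.002,0.18,0],[0.004,0.23,0],[0.006,0.28,0],[0.010,0.33,0],[0.0131,0.357,0]],"rotation":[[0,0,0],[0,0,-0.05],[0,0,-0.1],[0,0,-0.15],[0,0,-0.2],[0,0,-0.25],[0,0,-0.28],[0,0,-0.305]]}'
python3 -m pendant '{"dp":[[0,0,0],[0,0,0],[0,0,0]],"rotation":[[0,0,0],[0,0,0],[0,0,0]]}'
python3 - <<'E'
from h import *
t=vision.capture("top");s=vision.capture("side");o=get_obs();print(o['joint_positions'],o['contact_force'],o['moment'],o['tool_pos'])
print(proj(t,o['tool_pos']),proj(s,o['tool_pos']))
b=s["pixels"][160:300,160:300,::-1];a=t["pixels"][130:230,70:170,::-1]
cv2.imwrite("pics/c2.png",np.hstack([cv2.resize(x,(400,400),interpolation=cv2.INTER_CUBIC) for x in(a,b)]))
E
```

```text
time: 4.62
tool_pos: [417.4, -136.3, 185.2]
tcp_rot: [-3.14, 0.004, 2.896]
contact_force: [-0.2, 0.5, -1.5]
grip_width: 10.5
finger_force: 30.0
time: 5.62
tool_pos: [489.7, 215.8, 181.2]
tcp_rot: [-3.141, -0.003, -3.08]
contact_force: [-0.3, -0.3, -2.1]
grip_width: 10.8
finger_force: 30.0
time: 6.0
tool_pos: [490.4, 212.6, 183.1]
tcp_rot: [-3.141, -0.001, -3.084]
contact_force: [-0.3, 0.2, -1.3]
grip_width: 10.6
finger_force: 30.0
[ 2.65925456e-01  3.98158553e-01  1.56419465e+00 -2.03528129e-04
  1.17953836e+00 -1.36252525e+00] [-0.39392074  0.55161151 -2.24314181] [ 0.11952879 -0.1353984  -0.05771597] [490.62704741 212.75652893 183.57564245]
(np.float64(117.16014422637699), np.float64(187.90177452746678)) (np.float64(224.67562274680435), np.float64(220.80870989216598))
```

View pics/c2.png

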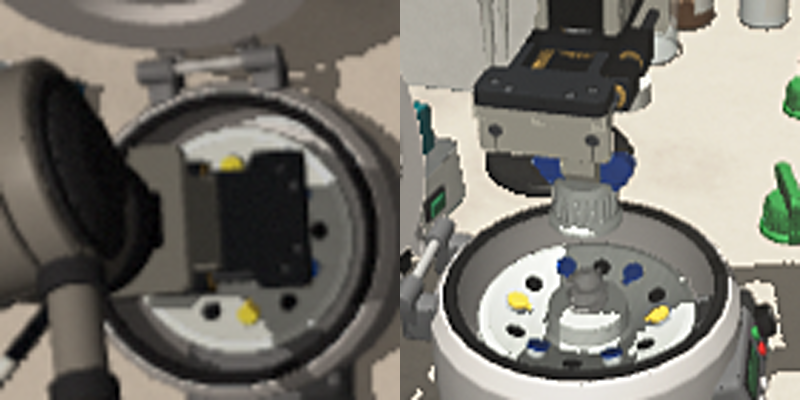

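The picture shows the nut held level above the spindle. In the side crop the nut hub is around (588,205) and the nose around (587,275). I'll compare the horizontal centres numerically.

Run:
```python
from h import *
s=vision.capture("side");o=get_obs();p=o['tool_pos'];print(p)
for z in(-20,-30): print("nut axis",proj(s,p+[0,0,z]))
for z in(97.5,106,80): print("spin",proj(s,[490.5,213.8,z]))
g=s["pixels"].astype(int).mean(2).astype(int)
for v in(228,232,234,236,252,254,256,258,260,262,264,266,268): print(v,g[v,205:246].tolist())
```

```text
[490.69155042 212.90663299 183.68522734]
nut axis (np.float64(224.8736161046004), np.float64(229.91821639085055))
nut axis (np.float64(225.00036409698922), np.float64(234.39249913886331))
spin (np.float64(225.63761264936517), np.float64(258.81474510187587))
spin (np.float64(225.5369098523134), np.float64(255.26994085368477))
spin (np.float64(225.84168093332238), np.float64(265.99808202071773))
228 [15, 17, 18, 22, 21, 23, 21, 41, 164, 104, 125, 132, 134, 137, 143, 148, 153, 153, 154, 151, 152, 152, 150, 146, 141, 134, 131, 128, 92, 135, 133, 207, 233, 227, 226, 226, 223, 223, 223, 224, 224]
232 [161, 162, 119, 122, 62, 65, 42, 42, 89, 118, 134, 136, 133, 124, 143, 143, 140, 127, 150, 146, 127, 148, 149, 113, 143, 147, 105, 142, 98, 147, 117, 84, 55, 31, 33, 32, 29, 26, 25, 39, 94]
234 [36, 38, 40, 41, 39, 35, 42, 112, 110, 110, 144, 125, 121, 130, 144, 141, 157, 134, 151, 143, 132, 141, 145, 126, 141, 146, 94, 141, 106, 141, 92, 114, 108, 120, 113, 88, 88, 64, 45, 35, 36]
236 [70, 108, 113, 115, 116, 129, 128, 111, 125, 120, 126, 121, 135, 110, 148, 145, 136, 161, 144, 138, 134, 145,
[... 1192 characters left out ...]
 104, 97, 99, 112, 114, 113, 113, 113, 123, 129, 129, 127, 127, 127, 125, 129]
264 [245, 243, 238, 237, 236, 241, 250, 162, 97, 109, 111, 112, 114, 99, 99, 149, 118, 121, 125, 124, 121, 124, 123, 117, 110, 107, 107, 91, 115, 115, 113, 113, 112, 114, 121, 127, 125, 125, 123, 125, 126]
266 [209, 234, 236, 233, 236, 244, 226, 90, 109, 111, 112, 112, 111, 108, 91, 100, 106, 121, 126, 130, 119, 112, 103, 100, 104, 105, 100, 112, 115, 114, 113, 114, 113, 113, 102, 125, 124, 122, 124, 121, 119]
268 [145, 160, 237, 234, 239, 245, 214, 102, 110, 111, 110, 103, 114, 244, 207, 133, 132, 163, 163, 170, 169, 107, 112, 110, 103, 97, 104, 108, 105, 103, 106, 109, 115, 114, 88, 120, 119, 121, 119, 117, 117]
```

```bash
python3 -m pendant '{"dp":[[0,0.001,0.02],[0,0.001,0.035],[0,0.001,0.045],[0,0.001,0.049],[0,0.001,0.049],[0,0.001,0.049]],"rotation":[[0,0,0],[0,0,0],[0,0,0],[0,0,0],[0,0,0],[0,0,0]]}'
python3 -m pendant '{"dp":[[0,0,0.001],[0,0,0.002],[0,0,0.003],[0,0,0.004],[0,0,0.004]],"rotation":[[0,0,0],[0,0,0],[0,0,0],[0,0,0],[0,0,0]]}'
python3 -c "
from plant import get_obs;o=get_obs();print(o['contact_force'],o['moment'],o['tool_pos'])"
```

```text
time: 6.9
tool_pos: [490.9, 214.8, 135.1]
tcp_rot: [3.141, 0.001, -3.082]
contact_force: [-0.5, 1.1, -2.1]
grip_width: 10.8
finger_force: 30.0
time: 7.52
tool_pos: [490.5, 214.6, 130.5]
tcp_rot: [-3.141, -0.0, -3.082]
contact_force: [-0.1, -0.7, -2.2]
grip_width: 10.2
finger_force: 30.0
[-0.08335382 -0.68472332 -2.24513481] [ 0.08249478 -0.16715502 -0.05064296] [490.47570568 214.63224587 130.54597571]
```

```bash
python3 -m pendant '{"dp":[[0,0,0.001],[0,0,0.002],[0,0,0.003],[0,0,0.003]],"rotation":[[0,0,0],[0,0,0],[0,0,0],[0,0,0]]}'
python3 -m pendant '{"dp":[[0,0,0.001],[0,0,0.0015],[0,0,0.002],[0,0,0.002]],"rotation":[[0,0,0],[0,0,0],[0,0,0],[0,0,0]]}'
python3 -c "
from plant import get_obs;o=get_obs();print(o['contact_force'],o['moment'],o['tool_pos'])"
```

```text
time: 8.02
tool_pos: [490.5, 214.7, 127.6]
tcp_rot: [-3.141, -0.0, -3.082]
contact_force: [-0.4, 0.5, -2.5]
grip_width: 10.4
finger_force: 30.0
time: 8.52
tool_pos: [490.6, 214.6, 125.7]
tcp_rot: [-3.141, 0.0, -3.082]
contact_force: [-0.1, 0.2, -2.4]
grip_width: 10.7
finger_force: 30.0
[-0.05999338  0.1901616  -2.41185077] [-0.02769393 -0.22161526  0.06300412] [490.59545697 214.62967654 125.6618582 ]
```

```bash
python3 -m pendant '{"dp":[[0,0,0.0005],[0,0,0.001],[0,0,0.001]],"rotation":[[0,0,0],[0,0,0],[0,0,0]]}'
python3 -c "
from plant import get_obs;o=get_obs();print(o['contact_force'],o['moment'],o['tool_pos'])"
```

```text
time: 8.9
tool_pos: [490.7, 214.7, 124.9]
tcp_rot: [-3.142, 0.0, -3.082]
contact_force: [-1.1, -0.5, 0.6]
grip_width: 10.8
finger_force: 30.0
[-1.07056537 -0.53579057  0.57303148] [ 0.03308143 -0.14071647 -0.04766883] [490.65395182 214.66498994 124.9104348 ]
```

```bash
cat >> h.py <<'E'
def report(und=91.5,c0=(490.6,214.3)):
    o=get_obs(); s=vision.capture("side")
    yaw=o['tcp_rot'][2]
    print("F",o['contact_force'].round(2),"M",o['moment'].round(3),"p",o['tool_pos'].round(1),"yaw",round(yaw,3),"q6",round(o['joint_positions'][5],2),"w",round(o['grip_width'],1),round(o['finger_force'],1))
    ce,st,pts=blue(s,(195,215,255,262)); print("blue c",ce.round(1),"bbox",st[:2],st[:2]+st[2:4],"n",st[4])
    # per tip: rows of outermost pixels
    for sg in(-1,1):
        e=np.array([sg*33*np.cos(yaw),sg*33*np.sin(yaw),0])
        print("tip",sg,[tuple(np.round(proj(s,e+[c0[0],c0[1],u+40.5]),1)) for u in(und,und-7)],end=' ')
    l=pts[pts[:,0]<pts[:,0].min()+5];r=pts[pts[:,0]>pts[:,0].max()-5]
    print("seen L",l.mean(0).round(1),"R",r.mean(0).round(1))
E
python3 -m pendant '{"dp":[[0,0,0],[0,0,0],[0,0,0]],"rotation":[[0,0,0],[0,0,0],[0,0,0]]}' 0.0135
python3 -c "
from h import *; report()"
python3 -m pendant '{"dp":[[0,0,0],[0,0,0],[0,0,0],[0,0,0]],"rotation":[[0,0,-0.1],[0,0,-0.2],[0,0,-0.3],[0,0,-0.3]]}'
python3 -c "
from h import *; report()"
```

```text
time: 9.28
tool_pos: [490.6, 214.7, 124.7]
tcp_rot: [-3.142, 0.0, -3.082]
contact_force: [-0.3, -0.2, 0.0]
grip_width: 13.5
finger_force: 0.0
F [-0.31 -0.16  0.04] M [ 0.102 -0.145  0.039] p [490.6 214.7 124.7] yaw -3.082 q6 -1.36 w 13.5 0.0
blue c [236.7 246.4] bbox [231 241] [242 253] n 76
tip -1 [(np.float64(208.2), np.float64(242.3)), (np.float64(208.3), np.float64(245.3))] tip 1 [(np.float64(242.2), np.float64(246.4)), (np.float64(242.3), np.float64(249.5))] seen L [234. 248.] R [238.5 245.3]
time: 9.82
tool_pos: [490.6, 214.7, 124.6]
tcp_rot: [-3.142, -0.0, -2.783]
contact_force: [-0.1, 0.1, 0.7]
grip_width: 13.9
finger_force: 0.0
F [-0.08  0.13  0.74] M [ 0.104 -0.097 -0.045] p [490.6 214.7 124.6] yaw -2.783 q6 -1.66 w 13.9 0.0
blue c [241.  255.1] bbox [238 252] [245 259] n 32
tip -1 [(np.float64(207.4), np.float64(245.4)), (np.float64(207.6), np.float64(248.4))] tip 1 [(np.float64(242.6), np.float64(243.3)), (np.float64(242.6), np.float64(246.3))] seen L [240.3 255.2] R [241.7 254.9]
```

```bash
python3 -c "
from h import *
s=vision.capture('side');cv2.imwrite('pics/c3.png',cv2.resize(s['pixels'][190:280,180:280,::-1],(800,600),interpolation=cv2.INTER_CUBIC))"
```

```text
(no output)
```

View pics/c3.png

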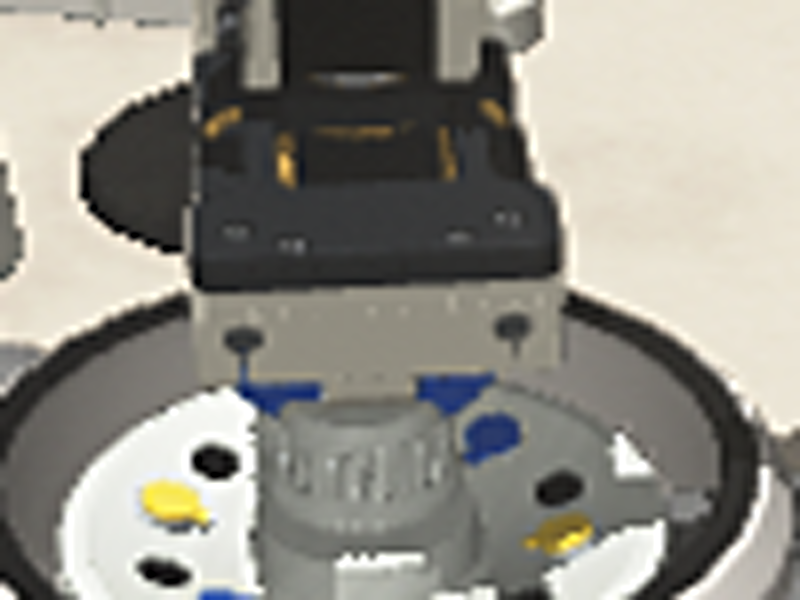

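The crop shows the nut upright on the spindle: hub top at crop (350,410), both blue wing stubs level under the fingers at about row 395. The gripper hides most of the bar, so I'll go by feel and keep turning back.

```bash
cat > r.py <<'E'
from plant import get_obs
o=get_obs();print("F",o['contact_force'].round(2),"M",o['moment'].round(3),"p",o['tool_pos'].round(2),"yaw",round(o['tcp_rot'][2],3),"q6",round(o['joint_positions'][5],2))
E
python3 -m pendant '{"dp":[[0,0,0],[0,0,0],[0,0,0]],"rotation":[[0,0,-0.1],[0,0,-0.2],[0,0,-0.2]]}' >/dev/null; python3 r.py
python3 -m pendant '{"dp":[[0,0,0],[0,0,0],[0,0,0]],"rotation":[[0,0,-0.1],[0,0,-0.2],[0,0,-0.2]]}' >/dev/null; python3 r.py
```

```text
F [0.22 0.16 0.15] M [ 0.18  -0.125  0.027] p [490.51 214.68 124.66] yaw -2.585 q6 -1.86
F [-0.29  0.59  0.54] M [ 0.08  -0.076  0.003] p [490.55 214.67 124.68] yaw -2.386 q6 -2.06
```

```bash
python3 -m pendant '{"dp":[[0,0,0],[0,0,0],[0,0,0]],"rotation":[[0,0,-0.1],[0,0,-0.2],[0,0,-0.2]]}' >/dev/null; python3 r.py
python3 -m pendant '{"dp":[[0,0,0],[0,0,0],[0,0,0]],"rotation":[[0,0,-0.1],[0,0,-0.2],[0,0,-0.2]]}' >/dev/null; python3 r.py
python3 - <<'E'
from h import *
s=vision.capture('side');g=s['pixels'].astype(int)
m=(g[:,:,2]-g[:,:,0]>40)[240:262,205:250]
for i,r in enumerate(m.astype(int)):print(240+i,''.join('.#'[k] for k in r))
E
```

```text
F [ 0.81 -0.99  1.18] M [ 0.104 -0.078 -0.023] p [490.7  214.68 124.86] yaw -2.186 q6 -2.26
F [-1.48 -1.74  3.98] M [-0.206  0.197 -0.219] p [490.47 214.45 124.96] yaw -1.987 q6 -2.46
240 ..................................##.........
241 ..................................##.........
242 ...................#..............##.........
243 .................###..............#..........
244 ...............#####.........................
245 ..............######............##...........
246 ............########...........##............
247 ..........##########..........##.............
248 ........#.##########........####.............
249 ......##############......#...#..............
250 .....###############.....#...................
251 .....###############.........................
252 .....################..............#.#.......
253 ......##############..............######.....
254 .......###########...............#######.....
255 ........########.................#######.....
256 ........######...................#######.....
257 .........#####....................#####......
258 ...........###...................###.........
259 ..................................#..........
260 .............................................
261 .............................................
```

```bash
python3 -m pendant '{"dp":[[0,0,0],[0,0,0],[0,0,0]],"rotation":[[0,0,0.1],[0,0,0.1],[0,0,0.1]]}' >/dev/null; python3 r.py
python3 - <<'E'
from h import *
s=vision.capture('side')
for yaw in(-1.987,-2.1):
  for und in(91.5,84.5):
    R=lambda x,y,z:tuple(np.round(proj(s,[490.6+x*np.cos(yaw)-y*np.sin(yaw),214.4+x*np.sin(yaw)+y*np.cos(yaw),und+z]),1))
    print(yaw,und,[R(-33,y,z) for y in(-5,5) for z in(31,51)])
E
```

```text
F [ 0.01 -0.04  0.32] M [ 0.1   -0.037 -0.029] p [490.58 214.71 124.6 ] yaw -2.082 q6 -2.36
-1.987 91.5 [(np.float64(215.2), np.float64(258.1)), (np.float64(214.8), np.float64(249.2)), (np.float64(211.2), np.float64(256.0)), (np.float64(210.8), np.float64(247.1))]
-1.987 84.5 [(np.float64(215.4), np.float64(261.1)), (np.float64(215.0), np.float64(252.4)), (np.float64(211.4), np.float64(259.0)), (np.float64(210.9), np.float64(250.3))]
-2.1 91.5 [(np.float64(213.6), np.float64(257.4)), (np.float64(213.2), np.float64(248.5)), (np.float64(210.1), np.float64(255.0)), (np.float64(209.6), np.float64(246.2))]
-2.1 84.5 [(np.float64(213.7), np.float64(260.4)), (np.float64(213.3), np.float64(251.7)), (np.float64(210.2), np.float64(258.0)), (np.float64(209.8), np.float64(249.3))]
```

```bash
python3 -m pendant '{"dp":[[0,0,0.001],[0,0,0.002],[0,0,0.002]],"rotation":[[0,0,0],[0,0,0],[0,0,0]]}' >/dev/null; python3 r.py
python3 -m pendant '{"dp":[[0,0,0.0005],[0,0,0.001],[0,0,0.001]],"rotation":[[0,0,0],[0,0,0],[0,0,0]]}' >/dev/null; python3 r.py
```

```text
F [0.63 0.33 2.31] M [ 0.103 -0.173 -0.042] p [490.66 214.7  122.68] yaw -2.082 q6 -2.36
F [ 1.32 -0.6   2.9 ] M [ 0.135 -0.178 -0.063] p [490.66 214.66 121.73] yaw -2.082 q6 -2.36
```

```bash
python3 -m pendant '{"dp":[[0,0,0.0005],[0,0,0.001],[0,0,0.001],[0,0,0.001]],"rotation":[[0,0,0],[0,0,0],[0,0,0],[0,0,0]]}' >/dev/null; python3 r.py
python3 -m pendant '{"dp":[[0,0,0.0005],[0,0,0.001],[0,0,0.001],[0,0,0.001]],"rotation":[[0,0,0],[0,0,0],[0,0,0],[0,0,0]]}' >/dev/null; python3 r.py
```

```text
F [0.25 0.34 3.06] M [ 0.099 -0.212 -0.043] p [490.6  214.66 120.7 ] yaw -2.082 q6 -2.36
F [ 0.45 -0.22  3.39] M [ 0.063 -0.191 -0.059] p [490.61 214.65 119.72] yaw -2.082 q6 -2.36
```

```bash
python3 -m pendant '{"dp":[[0,0,0.0005],[0,0,0.001],[0,0,0.001],[0,0,0.001]],"rotation":[[0,0,0],[0,0,0],[0,0,0],[0,0,0]]}' 0.015 >/dev/null; python3 r.py
python3 -m pendant '{"dp":[[0,0,0.0005],[0,0,0.001],[0,0,0.001],[0,0,0.001]],"rotation":[[0,0,0],[0,0,0],[0,0,0],[0,0,0]]}' >/dev/null; python3 r.py;python3 - <<'E'
from h import *
s=vision.capture('side');cv2.imwrite('pics/c4.png',cv2.resize(s['pixels'][200:280,180:280,::-1],(800,600),interpolation=cv2.INTER_CUBIC))
E
```

```text
F [-0.19 -0.44  0.92] M [ 0.185 -0.081  0.019] p [490.36 214.65 118.48] yaw -2.082 q6 -2.36
F [-0.08 -0.39  0.15] M [ 0.176 -0.028  0.006] p [490.56 214.66 117.68] yaw -2.082 q6 -2.36
```

View pics/c4.png

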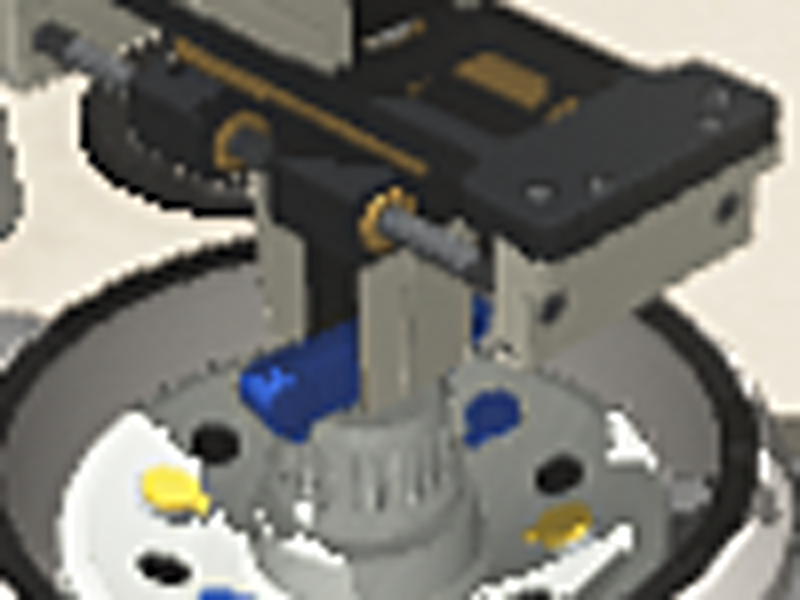

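The crop shows the fingers around the bar. The hub top is at crop row ~415, image row ~255, against ~252 before, so the nut has dropped about 7 mm and sits upright. Now I'll run it forward gently.

```bash
python3 -m pendant '{"dp":[[0,0,0],[0,0,0],[0,0,0],[0,0,0.0005],[0,0,0.0005]],"rotation":[[0,0,0.1],[0,0,0.2],[0,0,0.3],[0,0,0.4],[0,0,0.4]]}' 0.0135 >/dev/null; python3 r.py
python3 -m pendant '{"dp":[[0,0,0],[0,0,0],[0,0,0.0005],[0,0,0.0005]],"rotation":[[0,0,0.12],[0,0,0.24],[0,0,0.36],[0,0,0.36]]}' >/dev/null; python3 r.py
python3 -m pendant '{"dp":[[0,0,0],[0,0,0],[0,0,0.0005],[0,0,0.0005]],"rotation":[[0,0,0.12],[0,0,0.24],[0,0,0.36],[0,0,0.36]]}' >/dev/null; python3 r.py
```

```text
F [-0.87  0.55  0.45] M [ 0.141 -0.1    0.019] p [490.54 214.65 117.2 ] yaw -2.481 q6 -1.96
F [ 0.75  0.3  -0.03] M [ 0.142 -0.156 -0.006] p [490.56 214.64 116.71] yaw -2.84 q6 -1.6
F [-0.73 -0.6   0.64] M [ 0.154 -0.165  0.044] p [490.52 214.66 116.16] yaw 3.085 q6 -1.24
```

```bash
python3 -m pendant '{"dp":[[0,0,0],[0,0,0],[0,0,0.0005],[0,0,0.0005]],"rotation":[[0,0,0.1],[0,0,0.2],[0,0,0.3],[0,0,0.3]]}' >/dev/null; python3 r.py
python3 -m pendant '{"dp":[[0,0,0],[0,0,0],[0,0,0.0005],[0,0,0.0005]],"rotation":[[0,0,0.1],[0,0,0.2],[0,0,0.3],[0,0,0.3]]}' >/dev/null; python3 r.py
```

```text
F [-0.53 -0.79  0.17] M [ 0.073 -0.158 -0.038] p [490.53 214.65 115.69] yaw 2.785 q6 -0.95
F [0.26 0.5  0.68] M [ 0.05  -0.128  0.058] p [490.52 214.69 115.2 ] yaw 2.486 q6 -0.65
```

```bash
python3 -m pendant '{"dp":[[0,0,0],[0,0,0],[0,0,0]],"rotation":[[0,0,0.1],[0,0,0.2],[0,0,0.2]]}' >/dev/null; python3 r.py
python3 -m pendant '{"dp":[[0,0,0],[0,0,0]],"rotation":[[0,0,0.1],[0,0,0.1]]}' >/dev/null; python3 r.py
python3 - <<'E'
from h import *
s=vision.capture('side');cv2.imwrite('pics/c5.png',cv2.resize(s['pixels'][200:280,180:280,::-1],(800,600),interpolation=cv2.INTER_CUBIC))
E
```

```text
F [-0.01 -0.83 -0.68] M [ 0.019 -0.096  0.036] p [490.53 214.66 115.18] yaw 2.286 q6 -0.45
F [ 0.28 -0.33  0.87] M [ 0.003 -0.126  0.015] p [490.55 214.65 115.2 ] yaw 2.186 q6 -0.35
```

View pics/c5.png

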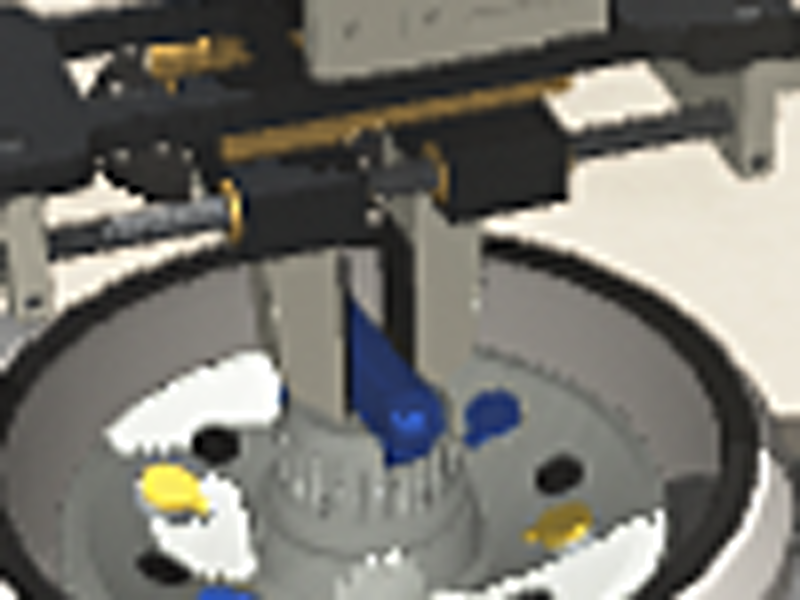

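The bar has turned with the fingers and now points toward the camera at crop (415,420). The nut is lower. I'll continue in small steps and watch the moment.

```bash
python3 -m pendant '{"dp":[[0,0,0],[0,0,0]],"rotation":[[0,0,0.1],[0,0,0.1]]}' >/dev/null; python3 r.py
python3 -m pendant '{"dp":[[0,0,0],[0,0,0]],"rotation":[[0,0,0.1],[0,0,0.1]]}' >/dev/null; python3 r.py
```

```text
F [0.11 0.1  0.5 ] M [-0.    -0.171  0.015] p [490.52 214.66 115.18] yaw 2.085 q6 -0.24
F [ 0.87  0.77 -0.02] M [-0.027 -0.129 -0.054] p [490.55 214.65 115.17] yaw 1.985 q6 -0.14
```

```bash
python3 -m pendant '{"dp":[[0,0,0],[0,0,0]],"rotation":[[0,0,0.1],[0,0,0.1]]}' >/dev/null; python3 r.py
```

```text
F [ 0.97  0.54 -0.03] M [-0.036 -0.146 -0.075] p [490.58 214.67 115.18] yaw 1.885 q6 -0.04
```

```bash
python3 -m pendant '{"dp":[[0,0,0],[0,0,0]],"rotation":[[0,0,0.06],[0,0,0.06]]}' >/dev/null; python3 r.py
```

```text
F [ 0.65 -0.11 -1.03] M [ 0.047 -0.242  0.011] p [490.71 214.72 115.23] yaw 1.825 q6 0.02
```

```bash
python3 -m pendant '{"dp":[[0,0,0],[0,0,0]],"rotation":[[0,0,0.08],[0,0,0.08]]}' >/dev/null; python3 r.py
python3 -m pendant '{"dp":[[0,0,0]],"rotation":[[0,0,0]]}' >/dev/null; python3 r.py
```

```text
F [ 1.3  -0.72 -0.11] M [ 0.072 -0.294 -0.003] p [490.81 214.68 115.26] yaw 1.744 q6 0.1
F [ 1.23  1.66 -1.32] M [ 0.019 -0.337  0.   ] p [490.76 214.68 115.28] yaw 1.744 q6 0.1
```

```bash
python3 -m pendant '{"dp":[[0,0,0],[0,0,0]],"rotation":[[0,0,0.06],[0,0,0.06]]}' >/dev/null; python3 r.py
python3 -m pendant '{"dp":[[0,0,0]],"rotation":[[0,0,0]]}' >/dev/null; python3 r.py
```

```text
F [ 1.86  0.76 -0.98] M [ 0.028 -0.492  0.016] p [490.87 214.67 115.29] yaw 1.683 q6 0.16
F [ 1.61 -0.19 -0.3 ] M [ 0.036 -0.611  0.039] p [490.83 214.66 115.28] yaw 1.683 q6 0.16
```

```bash
python3 -m pendant '{"dp":[[0,0.0007,0],[0,0.0007,0]],"rotation":[[0,0,0],[0,0,0]]}' >/dev/null; python3 r.py
python3 -m pendant '{"dp":[[0,0.0005,0],[0,0.0005,0]],"rotation":[[0,0,0],[0,0,0]]}' >/dev/null; python3 r.py
```

```text
F [ 0.32 -0.08 -0.07] M [ 0.018 -0.316  0.05 ] p [491.09 214.7  115.2 ] yaw 1.681 q6 0.16
F [-1.92 -0.14  1.74] M [-0.088  0.16   0.051] p [491.21 214.72 115.09] yaw 1.681 q6 0.16
```

```bash
python3 -m pendant '{"dp":[[0,-0.0004,0],[0,-0.0004,0]],"rotation":[[0,0,0.06],[0,0,0.06]]}' >/dev/null; python3 r.py
python3 -m pendant '{"dp":[[0,0,0]],"rotation":[[0,0,0]]}' >/dev/null; python3 r.py
```

```text
F [1.29 0.85 1.18] M [ 0.049 -0.267  0.019] p [491.55 214.76 115.17] yaw 1.621 q6 0.22
F [1.1  0.14 0.43] M [ 0.011 -0.331 -0.021] p [491.52 214.78 115.18] yaw 1.622 q6 0.22
```

```bash
python3 -m pendant '{"dp":[[0,0,0],[0,0,0]],"rotation":[[0,0,0.05],[0,0,0.05]]}' >/dev/null; python3 r.py
python3 -m pendant '{"dp":[[0,0,0]],"rotation":[[0,0,0]]}' >/dev/null; python3 r.py
```

```text
F [ 2.39 -0.68 -0.7 ] M [-0.041 -0.431  0.018] p [491.63 214.73 115.2 ] yaw 1.572 q6 0.27
F [ 2.26  0.07 -0.68] M [-0.058 -0.504  0.02 ] p [491.61 214.72 115.2 ] yaw 1.572 q6 0.27
```

```bash
python3 -m pendant '{"dp":[[0,0,0],[0,0,0]],"rotation":[[0,0,-0.08],[0,0,-0.08]]}' >/dev/null; python3 r.py
python3 -m pendant '{"dp":[[0,0,0],[0,0,0],[0,0,0]],"rotation":[[0,0,0],[0,0,0],[0,0,0]]}' 0.0 ; python3 r.py
```

```text
F [ 0.51 -0.9  -0.63] M [-0.033 -0.215  0.006] p [491.03 214.75 115.1 ] yaw 1.651 q6 0.19
time: 21.62
tool_pos: [491.5, 214.7, 115.1]
tcp_rot: [3.141, 0.0, 1.65]
contact_force: [2.4, -0.6, -1.2]
grip_width: 10.7
finger_force: 29.8
F [ 2.37 -0.59 -1.18] M [-0.145 -0.628 -0.032] p [491.5  214.66 115.12] yaw 1.65 q6 0.19
```

```bash
python3 -m pendant '{"dp":[[0,0.0008,0],[0,0.0008,0]],"rotation":[[0,0,0],[0,0,0]]}' >/dev/null; python3 r.py
python3 -m pendant '{"dp":[[0,0.0008,0],[0,0.0008,0]],"rotation":[[0,0,0.05],[0,0,0.1]]}' >/dev/null; python3 r.py
python3 -m pendant '{"dp":[[0,0,0]],"rotation":[[0,0,0]]}' >/dev/null; python3 r.py
```

```text
F [-0.67 -2.15  0.04] M [-0.252 -0.022 -0.033] p [491.59 214.68 115.08] yaw 1.651 q6 0.19
F [-0.99 -0.94  0.2 ] M [-0.163  0.042  0.269] p [492.15 214.77 115.08] yaw 1.55 q6 0.29
F [-2.   -1.99  1.13] M [-0.204  0.212  0.174] p [492.19 214.8  115.06] yaw 1.552 q6 0.29
```

```bash
python3 -m pendant '{"dp":[[0,-0.0005,0],[0,-0.0005,0]],"rotation":[[0,0,0],[0,0,0]]}' >/dev/null; python3 r.py
for i in 1 2 3; do python3 -m pendant '{"dp":[[0,0,0]],"rotation":[[0,0,0]]}' >/dev/null; python3 r.py; done
```

```text
F [-1.81 -1.45  0.06] M [-0.297  0.144  0.196] p [492.18 214.79 115.1 ] yaw 1.551 q6 0.29
F [-2.04 -1.49 -0.09] M [-0.366  0.188  0.203] p [492.19 214.8  115.08] yaw 1.551 q6 0.29
F [-3.17 -1.4   0.16] M [-0.359  0.236  0.192] p [492.19 214.81 115.08] yaw 1.551 q6 0.29
F [-2.08 -1.93  0.49] M [-0.315  0.298  0.164] p [492.19 214.79 115.07] yaw 1.551 q6 0.29
```

```bash
python3 -m pendant '{"dp":[[0,0,0],[0,0,0],[0,0,0]],"rotation":[[0,0,0],[0,0,0],[0,0,0]]}' 0.03 >/dev/null; python3 r.py
python3 - <<'E'
from h import *
s=vision.capture('side');cv2.imwrite('pics/c6.png',cv2.resize(s['pixels'][200:280,180:280,::-1],(800,600),interpolation=cv2.INTER_CUBIC))
E
```

```text
F [-0.12 -0.36 -0.32] M [ 0.027 -0.119 -0.002] p [492.78 215.04 115.35] yaw 1.551 q6 0.29
```

View pics/c6.png

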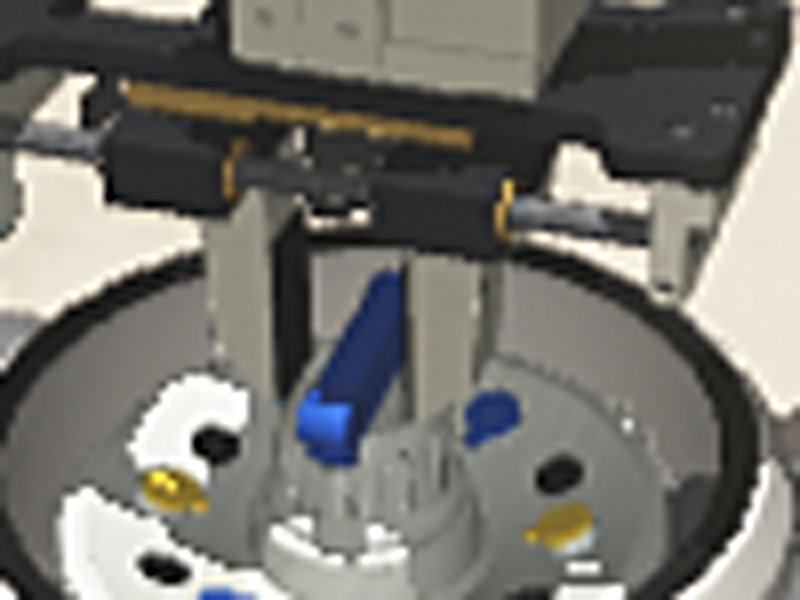

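The view shows the nut low, with its flange on the hub face. The near wing tip is at crop (328,430), image (221,257). I'll check its height and angle numerically.

Run:
```python
from h import *
s=vision.capture('side')
for yaw in(1.55,1.65,1.75):
  for und in(80,84):
    print(yaw,und,[tuple(np.round(proj(s,[491+33*np.cos(yaw)+0*y,214.5+33*np.sin(yaw),und+z]),1)) for y in(0,) for z in(30,51)])
m=cv2.inRange(cv2.cvtColor(s["pixels"],cv2.COLOR_RGB2HSV),(105,120,40),(130,255,255))[230:266,210:250]
for i,r in enumerate(m):print(230+i,''.join('#' if k else '.' for k in r))
```

```text
1.55 80 [(np.float64(219.3), np.float64(264.5)), (np.float64(218.9), np.float64(255.3))]
1.55 84 [(np.float64(219.2), np.float64(262.8)), (np.float64(218.9), np.float64(253.5))]
1.65 80 [(np.float64(221.0), np.float64(264.8)), (np.float64(220.7), np.float64(255.6))]
1.65 84 [(np.float64(220.9), np.float64(263.0)), (np.float64(220.6), np.float64(253.8))]
1.75 80 [(np.float64(222.8), np.float64(264.9)), (np.float64(222.5), np.float64(255.7))]
1.75 84 [(np.float64(222.7), np.float64(263.2)), (np.float64(222.4), np.float64(253.9))]
230 ........................................
231 ........................................
232 ........................................
233 ........................................
234 ........................................
235 ........................................
236 ........................................
237 .................###....................
238 ................####....................
239 ................####....................
240 ...............#####....................
241 ...............#####....................
242 ..............######..
[... 353 characters left out ...]
####.....................
251 ..........########......................
252 ........##########..............#.......
253 ........#########............#####......
254 .......##########............######.....
255 .......#######.#............#######.....
256 .......#########.............######.....
257 .......########..............####.......
258 .......########.............###.........
259 .........#####..........................
260 .........#####..........................
261 ..........####..........................
262 ........................................
263 ........................................
264 ........................................
265 ........................................
```

```bash
python3 -m pendant '{"dp":[[0,-0.0006,0],[0,-0.0006,0]],"rotation":[[0,0,0],[0,0,0]]}' >/dev/null; python3 r.py
python3 -m pendant '{"dp":[[0,0,0],[0,0,0],[0,0,0],[0,0,0]],"rotation":[[0,0,0],[0,0,0],[0,0,0],[0,0,0]]}' 0.0 ; python3 r.py
python3 -m pendant '{"dp":[[0,0,0]],"rotation":[[0,0,0]]}' >/dev/null; python3 r.py
```

```text
F [ 0.53 -0.4   0.8 ] M [ 0.009 -0.082  0.008] p [491.8  214.91 115.17] yaw 1.551 q6 0.29
time: 24.1
tool_pos: [492.1, 214.9, 115.2]
tcp_rot: [3.141, 0.0, 1.551]
contact_force: [1.4, 0.2, 0.2]
grip_width: 10.7
finger_force: 29.9
F [1.39 0.22 0.2 ] M [-0.066 -0.283 -0.009] p [492.07 214.89 115.18] yaw 1.551 q6 0.29
F [ 1.57 -0.76 -0.87] M [-0.04  -0.394 -0.067] p [492.06 214.9  115.19] yaw 1.551 q6 0.29
```

```bash
python3 -m pendant '{"dp":[[0,0,0],[0,0,0]],"rotation":[[0,0,0.02],[0,0,0.02]]}' >/dev/null; python3 r.py
python3 -m pendant '{"dp":[[0,0,0]],"rotation":[[0,0,0]]}' >/dev/null; python3 r.py
python3 -m pendant '{"dp":[[0,0,0],[0,0,0]],"rotation":[[0,0,0.02],[0,0,0.02]]}' >/dev/null; python3 r.py
python3 -m pendant '{"dp":[[0,0,0]],"rotation":[[0,0,0]]}' >/dev/null; python3 r.py
```

```text
F [ 1.87 -0.13 -1.62] M [-0.065 -0.532  0.131] p [492.08 214.87 115.18] yaw 1.531 q6 0.31
F [ 2.45 -0.34 -1.79] M [-0.054 -0.556  0.137] p [492.06 214.88 115.17] yaw 1.531 q6 0.31
F [ 3.09  0.09 -2.81] M [-0.039 -0.669  0.199] p [492.03 214.9  115.19] yaw 1.511 q6 0.33
F [ 4.15 -0.04 -2.41] M [-0.045 -0.733  0.254] p [492.06 214.89 115.21] yaw 1.511 q6 0.33
```

```bash
python3 -m pendant '{"dp":[[0,0,0],[0,0,0],[0,0,0]],"rotation":[[0,0,0],[0,0,0],[0,0,0]]}' 0.03 >/dev/null; python3 r.py
python3 -m pendant '{"dp":[[0,0,-0.01],[0,0,-0.03],[0,0,-0.06],[0,0,-0.1],[0,0,-0.13]],"rotation":[[0,0,0],[0,0,0],[0,0,0],[0,0,0],[0,0,0]]}' >/dev/null; 
python3 -m pendant '{"dp":[[0.03,0,0],[0.08,0,0],[0.13,0,0],[0.18,0,0],[0.18,0,0],[0.18,0,0]],"rotation":[[0,0,0],[0,0,0],[0,0,0],[0,0,0],[0,0,0],[0,0,0]]}'
```

```text
F [-1.16  0.04  0.06] M [-0.073 -0.039 -0.037] p [491.48 214.93 115.18] yaw 1.511 q6 0.33
time: 26.72
tool_pos: [502.4, 394.3, 245.4]
tcp_rot: [-3.142, 0.001, 1.511]
contact_force: [-0.3, -0.3, -0.5]
grip_width: 29.6
finger_force: 0.0
```

Run:
```python
from h import *
t=vision.capture('top');s=vision.capture('side')
a=t["pixels"][150:225,90:170,::-1];b=s['pixels'][200:290,180:280,::-1]
cv2.imwrite('pics/c7.png',np.hstack([cv2.resize(x,(400,400),interpolation=cv2.INTER_CUBIC) for x in(a,b)]))
ct,st,pt=blue(t,(118,172,142,200));cs,ss,ps=blue(s,(205,225,235,275))
print(ct,st,cs,ss,tri(ray(t,*ct),ray(s,*cs)))
w=np.array([onz(t,u,v,131)[:2] for u,v in pt]);x=w-w.mean(0);d=np.linalg.svd(x)[2][0];print(w.mean(0),np.arctan2(d[1],d[0])%np.pi)
```

```text
[127.63953488 189.38372093] [118 187  20   6  86] [224.36216216 248.68108108] [217 236  16  26 185] (array([491.76664957, 208.17133279, 116.93717972]), np.float64(5.016685340290177))
[488.78104501 203.38032472] 1.5502591621942876
```

View pics/c7.png

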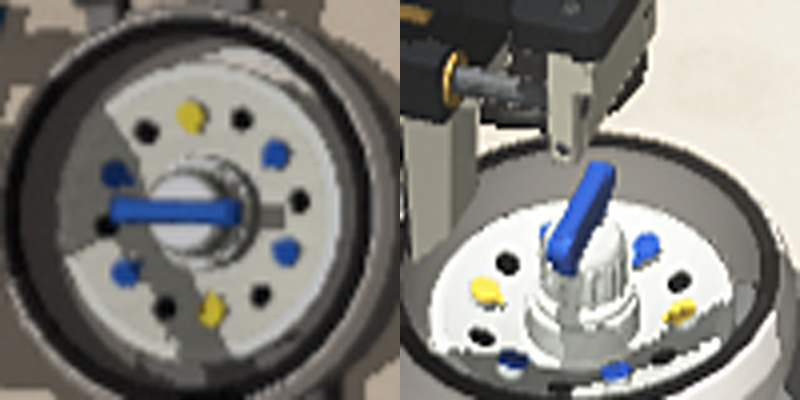

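The nut sits upright and seated on the hub, bar along y: top crop (110–240, 210), side crop (580,220). My mask cut off the bar's left end, so I'll redo the height check.

Run:
```python
from h import *
t=vision.capture('top');s=vision.capture('side')
ct,st,pt=blue(t,(100,187,142,197));cs,ss,ps=blue(s,(205,225,235,275))
print(ct,st,cs,ss,tri(ray(t,*ct),ray(s,*cs)))
w=np.array([onz(t,u,v,131)[:2] for u,v in pt]);x=w-w.mean(0);d=np.linalg.svd(x)[2][0];print(w.mean(0),np.arctan2(d[1],d[0])%np.pi)
```

```text
[124.24137931 189.28448276] [112 187  26   6 116] [224.31351351 248.75135135] [217 236  16  26 185] (array([490.81337023, 214.89144494, 121.9784376 ]), np.float64(2.645917004108447))
[489.17148943 211.8203617 ] 1.5355925744481094
```

```bash
python3 -c "
from plant import workorder;print(workorder.close_job())"
```

```text
the job is handed in; nothing more can be done
None
```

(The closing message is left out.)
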